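# Clamp a freshly glued sanding block and release it

### The job

The rubber sole of the sanding block on the sloping stand has just been stuck on with contact adhesive and needs pressing. Squeeze the two clamp handles together until they snap over centre and the clamp stays locked on the block by itself, let go and leave it clamped untouched for three seconds, then flick the red release lever sideways, outward, without touching the blue-sleeved handle, so that the handles spring fully open and the lever returns. Leave the block lying in its place between the jaws, and do not disturb the things around the stand.

Things in the scene. Friction and masses are not known exactly. Their poses are not given: they have to be found in the camera images.
- clamp_stand: Fixed plywood stand; its board, 362 mm long, 220 mm wide, rises away from the robot at 35 degrees. Origin on the table under the clamp's pivot, which lies at (0, 0, 190) mm; x = horizontal uphill direction, y left, z up. Wholly within 190 mm in x and 175 mm in y of the origin, 297 mm high.
- bar_mid (a point): Centre of the fixed aluminium light bar, 30 x 340 x 30 mm (long in y), on two 20 x 12 mm posts at its y = -158 and +158 mm. Axes as the stand's. Its underside is 140 mm straight above the front half of the handles: an upright gripper would hit it there, so come in square to the slope (tool tilted 35 degrees, leaning back toward the robot).
- squeeze_point (a point): Fixed point midway between the closed handles, 110 mm downhill of the pivot. Axes: x uphill along the handles, y left, z square out of the slope; the board is 40 mm below along -z. Handles are 18 mm high (z -9 to +9). Right handle, steel, fixed: outer face y = -16 mm, x to -28 mm. Left handle, blue sleeve, moving: outer face y = +16 locked, +33 mm open, x to -40 mm. Squeeze along y.
- clamp_handle (a joint): Angle of the moving handle in rad about the pivot: 0 = fully open, where it rests at first, 0.15 = locked shut. An over-centre spring pushes it open below 0.08 and shut above: closing takes about 15 N at the squeeze point at first, less as it closes. Brought beyond about 0.10, it snaps to 0.15 and stays locked by itself.
- handle_mid (a point): Middle of the moving, blue-sleeved handle's bar, 110 mm from the pivot; moves with it. Axes as at the squeeze point, turned with the handle.
- lever_paddle (a point): Centre of the red lever's paddle, 44 (x) x 8 (y) x 24 mm (z), beyond the handles' downhill ends; moves with the lever. At rest its axes are the squeeze point's; it is hinged 55 mm uphill of here; the board is 40 mm below along -z. The space to its left (+y) is free for a closed fingertip. Pushed right (-y) with about 5 N it kicks the locked handle open after some 20 mm.
- release_lever (a joint): Angle of the red lever in rad: 0 = rest (a weak spring returns it), grows as the paddle is pushed to the right (-y), stop at 0.6. With the clamp locked it trips the handle open at about 0.35.
- block_centre (a point): Centre of the loose sanding block between the jaws, 80 x 40 x 46 mm (wood, with a black 12 mm rubber sole on its right side), resting on the slope against a small lip. Its axes: x uphill, y left, z out of the slope.
- jaw_pad: Black rubber pad, 34 x 6 x 24 mm, spring-mounted on the moving jaw, right of the block; it presses the block when the clamp is locked. Its origin lies about 13 mm behind the pad, on the jaw arm.
- disc_box_mid (a point): Centre of a small blue and white carton, 105 x 115 x 42 mm, on the table left of the stand (bystander).
- tape_measure_mid (a point): Centre of a yellow tape measure, 39 x 80 x 62 mm, on the table right of the stand (bystander).
There are look-alikes about, which are no part of the job. What is shaped like the part that bears block_centre but pink is not meant.

How it is judged:
By the outcome, as a careful person would: the job done as asked, in the order asked, and still so for the second after the job is handed in, with the robot touching nothing.
It also fails if it takes over 54 s, if anything falls off the work surface, if the arm or the gripper's body presses on something with over 40 N, if the wrist force passes 120 N, or if a joint passes its speed limit or range.

### The arm

A 6-joint arm with a two-finger parallel gripper is mounted at the origin on the work surface; the furniture and walls round the work are solid. World frame = base frame: x ahead of the robot, y to its left, z up, the work surface at z = 0. Lengths are in m, angles in rad, forces in N, time in s.
With the tool pointing down it reaches from about 0.35 to 0.775 m from the base axis. Payload 7.3 kg.
Tool frame: the origin (TCP) lies at the very end of the fingers, on their centre line; the grasp point (between the pads) lies 19 mm behind it; z points along the fingers, y is the line along which they close (so a half turn about z gives the same grasp; the last joint's range is limited). The gripper opens to 92 mm and grips with 3 to 60 N. Pads are 19 mm wide; open, the fingers measure 130 mm over their backs; the gripper's body (75 mm by 190 mm) begins 47 mm behind the grasp point.
Start: joints at [1.178, 0.342, 1.524, -0, 1.275, -0.146], TCP at [0.128, 0.509, 0.227] pointing down, gripper open.
Joint ranges: [-2.53, 2.53], [-0.77, 2.02], [0.04, 2.7], [-1, 4.14], [0.28, 2.66], [-3.11, 3.11]. Speed limits (rad/s): [2.57, 2.57, 3.14, 3.14, 3.14, 3.14].

### API

Orientations are given as a rotation vector (axis times angle).
In Python, from station import get_obs, vision, robot gives the robot as it stands.
- The arm moves only by the shell command python3 -m handwheel 'ROWS' [FORCE]. ROWS is JSON, a list of rows, each a list of 7 numbers: the shift along the tool's x, y, z in m, then the turn, a rotation vector about the tool's x, y, z in rad, then the finger opening in m, from 0 to 0.0918. A call has 1 to 20 rows; each row shifts and turns the commanded pose from where the row before left it, along the tool's axes as they then stand; what a row does not reach is not made up. A row lasts 1/8 s, in which the tool goes at most 62.5 mm and 10.7 degrees, less where a joint would pass 70% of its speed; a pose out of reach is approached as far as the arm can. A call is refused whole if a number of a shift passes 0.0625 or a number of a turn 0.188, either way. A call with a gripper value outside its range is refused whole. The fingers move at their own pace and stop on an object; FORCE is the grip in N (left out, the last holds). Time passes only in rows, so rows that do not move let the fingers close. It gives the time, the measured TCP pose, the force and the opening at its end, in the units of the state.
- get_obs(): the state, without advancing time (a new reading comes with each control period).
- vision.get_image(name): name is "side" or "top" or "wrist"; returns the picture (400x640x3 uint8, red, green, blue); there is no depth.
- vision.calibration(name): a dict with "mtx" (3x3 intrinsics, pixels), "k1" (the pictures are not rectified: a ray, as slopes to the right and down, at radius r is drawn at 1 + k1 r^2 times it, then the intrinsics apply), "extrinsics" (4x4, takes a point from world to camera coordinates); the wrist camera has in their place "T_tool_cam" (4x4, takes a point from camera to tool coordinates, whose origin is the TCP and whose axes are the flange's). Camera axes: x right, y down, z forward; pixel columns grow to the right and rows downward; lengths in m; the calibration is good to about 2 mm. A picture is of the moment at which its call begins: read the wrist's pose just before it. calibration takes no time and is no camera call.
- robot.hand_in(): hands the job in, once; it reports no verdict.
The state is a dict: "time_s": time; "joint_positions": joint angles; "joint_vel": joint speeds; "joint_torque": joint torques, N m; "position": TCP position; "orientation": TCP orientation; "wrist_force": force on the tool from outside, world axes, zero at the start; "torque": the same for the moment, N m; "opening": finger opening in m.
Only numpy, scipy, OpenCV 4.12 (cv2) and the standard library are available. Lean on these libraries where they do the work, as an engineer would, in place of code of your own. Each camera call takes 0.05 s, during which the arm holds its last target. There are 200 camera calls.

## Working session

There is one attempt and no reset: what is moved stays moved. The work goes in short steps, Python scripts to look and compute and a shell command to move; the robot and the scene stay as the last step left them, time stands still between calls to the robot, and variables do not carry over. Pictures are saved under pics/ and viewed, on a budget of 10 in all, crops included, one or two more only if the job needs it, and the job is handed in when it is done.

```bash
mkdir -p pics; ls
python3 - <<'E'
from station import get_obs, vision
import cv2,numpy as np
o=get_obs();print(o)
for n in("side","top"):
    im=vision.get_image(n);cv2.imwrite(f"pics/{n}0.png",im[:,:,::-1])
    c=vision.calibration(n);print(n,c)
print(vision.calibration("wrist"))
E
```

```text
pics
{'time_s': 0.0, 'joint_positions': array([ 1.17795936e+00,  3.42715605e-01,  1.52501326e+00, -2.94332755e-05,
        1.27539344e+00, -1.45973676e-01]), 'joint_vel': array([-0.00031504,  0.00028455,  0.00137927, -0.0016467 , -0.00050574,
        0.00052687]), 'joint_torque': array([-2.13531515e-03, -4.31246924e+01, -2.44223052e+01,  7.17605883e-02,
        5.56988013e-02, -9.17575017e-05]), 'position': array([0.12810776, 0.50871191, 0.22604997]), 'orientation': array([-3.86727771e-01, -3.11731506e+00,  2.32758970e-03]), 'wrist_force': array([-0.00240993,  0.15225127,  0.89029847]), 'torque': array([-0.05870911,  0.01321002,  0.00355633]), 'opening': 0.09140978228396866}
side {'mtx': array([[488.13007899,   0.        , 316.2035092 ],
       [  0.        , 488.13007899, 198.14927159],
       [  0.        ,   0.        ,   1.        ]]), 'k1': -0.028028465345296138, 'extrinsics': array([[ 0.93386371, -0.35732168, -0.01482533, -0.56220676],
       [-0.19615541, -0.4771106 , -0.85667294,  0.28750355],
       [ 0.29903449,  0.80292384, -0.51564686,  1.13742988],
       [ 0.        ,  
[... 344 characters left out ...]
, -0.23348744,  0.62941032],
       [ 0.23306258,  0.01414913, -0.9723588 ,  1.09794618],
       [ 0.        ,  0.        ,  0.        ,  1.        ]])}
{'mtx': array([[303.29843954,   0.        , 321.64661448],
       [  0.        , 303.29843954, 200.61100066],
       [  0.        ,   0.        ,   1.        ]]), 'k1': -0.028240089941806375, 'T_tool_cam': array([[-3.87633368e-04, -9.57342572e-01, -2.88955099e-01,
         7.79175334e-02],
       [ 9.99999236e-01, -3.19138285e-05, -1.23576503e-03,
         1.26453015e-04],
       [ 1.17382881e-03, -2.88955357e-01,  9.57341853e-01,
        -1.57842942e-01],
       [ 0.00000000e+00,  0.00000000e+00,  0.00000000e+00,
         1.00000000e+00]])}
```

View pics/side0.png

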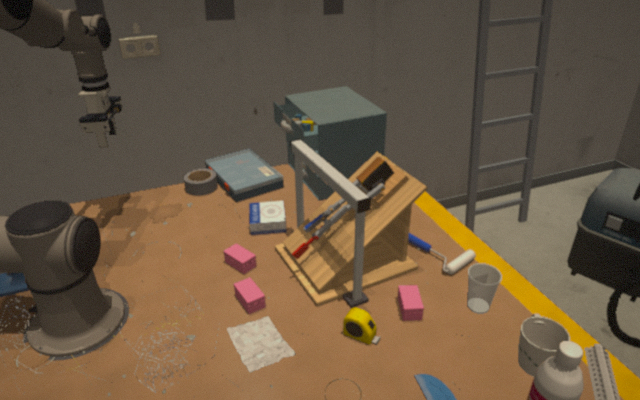

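View pics/top0.png

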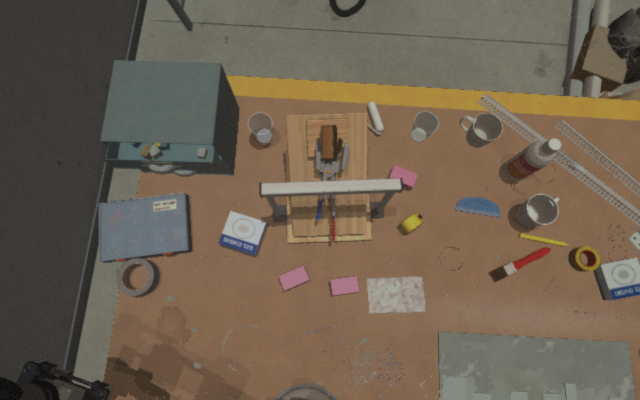

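Side view: stand at (350,230), red lever about (303,247), blue handle about (325,212). Top view: bar ends (262,190) and (400,186), lever about (333,228), blue sleeve about (320,208). I'll get an enlarged composite and the colour masks next.

```bash
cat > h.py <<'E'
import cv2,numpy as np
from station import get_obs,vision
from scipy.spatial.transform import Rotation as R
def ray(n,uv,Twt=None):
    c=vision.calibration(n);K=c["mtx"]
    d=np.array([(uv[0]-K[0,2])/K[0,0],(uv[1]-K[1,2])/K[1,1]]);s=d.copy()
    for _ in range(8): s=d/(1+c["k1"]*(s@s))
    v=np.r_[s,1]
    T=np.linalg.inv(c["extrinsics"]) if n!="wrist" else Twt@c["T_tool_cam"]
    v=T[:3,:3]@v;return T[:3,3],v/np.linalg.norm(v)
def tool():
    o=get_obs();T=np.eye(4);T[:3,:3]=R.from_rotvec(o["orientation"]).as_matrix();T[:3,3]=o["position"];return T
def tri(rays):
    A=sum(np.eye(3)-np.outer(v,v) for p,v in rays);b=sum((np.eye(3)-np.outer(v,v))@p for p,v in rays)
    x=np.linalg.solve(A,b);return x,[np.linalg.norm(np.cross(x-p,v))*1e3 for p,v in rays]
def onplane(r,p0,n): return r[0]+r[1]*((p0-r[0])@n/(r[1]@n))
def mask(im,col):
    h=cv2.cvtColor(im,cv2.COLOR_RGB2HSV);H,S,V=cv2.split(h)
    if col=="red": return (((H<6)|(H>174))&(S>150)&(V>60)).astype(np.uint8)
    if col=="blue": return ((H>100)&(H<130)&(S>120)&(V>40)).astype(np.uint8)
E
python3 - <<'E'
from h import *
S=cv2.imread("pics/side0.png");T=cv2.imread("pics/top0.png")
a=cv2.resize(S[130:310,265:435],None,fx=3,fy=3,interpolation=3);b=cv2.resize(T[105:250,255:410],None,fx=2.6,fy=3.724,interpolation=3)
b=cv2.resize(T[105:250,265:410],None,fx=2,fy=2,interpolation=3);b=cv2.resize(T[105:250,250:410],(400,int(145*2.5)),interpolation=3)
a=cv2.resize(S[130:310,265:425],(400,450),interpolation=3)
c=np.zeros((450,800,3),np.uint8);c[:,:400]=a;c[:b.shape[0],400:]=b;cv2.imwrite("pics/c0.png",c)
for n,I in(("side",S),("top",T)):
  for col in("red","blue"):
    k,l,st,ce=cv2.connectedComponentsWithStats(mask(I[:,:,::-1].copy(),col))
    for i in range(1,k):
      if st[i,4]>12 and 260<ce[i][0]<420: print(n,col,st[i],ce[i])
E
```

```text
side red [293 236  25  21 113] [302.78761062 247.33628319]
side blue [306 223   6   5  14] [308.21428571 224.85714286]
side blue [409 234  21  15 113] [418.45132743 241.65486726]
top red [332 219   3  21  42] [333.16666667 230.19047619]
```

View pics/c0.png

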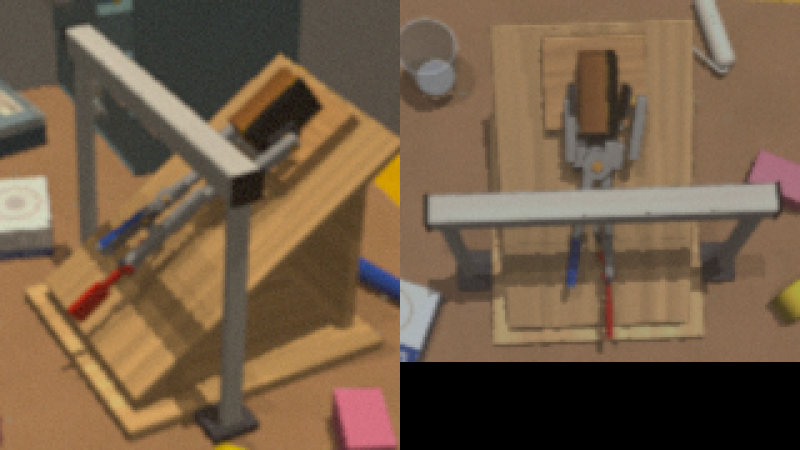

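Composite: left (side view) shows the bar's end cap at crop (232–262, 170–205), the blue sleeve end at (103,243) and the red paddle at (70–130, 265–318). Right (top view) shows the bar from (428,196–226) to (778,184–213), the pivot's gold dot at (598,167), the blue end at (570,288) and the red tip at (610,337). Now triangulating these.

Run:
```python
from h import *
t=lambda x,y:((x-400)/2.5+250-.2,y/2.5+105-.2); s=lambda x,y:(x/2.5+265-.2,y/2.5+130-.2)
P={}
for n,a,b in[("barLn",(428,226),(69,36)),("barLf",(428,196),(95,25)),("barRn",(779,213),(232,178)),("barRf",(778,184),(262,170)),("blueend",(570,288),(101,245)),("redtip",(610,337),(73,312)),("blockTopFar",(596,50),(289,68))]:
    P[n],e=tri([ray("top",t(*a)),ray("side",s(*b))]);print(n,P[n].round(4),np.round(e,1))
d=(P["barLn"]+P["barLf"]-P["barRn"]-P["barRf"]);yaw=np.arctan2(-d[0],d[1]);print("len",np.linalg.norm(d)/2,"yaw",yaw, "mid",sum(P[k] for k in P if k[:3]=="bar")/4)
piv=onplane(ray("top",t(598,167)),np.array([0,0,.197]),np.array([0,0,1.]));print("pivot",piv)
yaw=float(yaw);c,sn=np.cos(35*np.pi/180),np.sin(35*np.pi/180)
Rz=R.from_euler("z",yaw).as_matrix();Rs=Rz@np.array([[c,0,-sn],[0,1,0],[sn,0,c]])
o=np.array([piv[0],piv[1],.19])
for k in P: print(k,"slope frame rel pivot mm",((P[k]-o)@Rs*1e3).round(0))
# base plate corners in top view, z~.012
for k,uv in dict(nl=(493,344),nr=(703,336),fl=(493,25)).items(): print(k,onplane(ray("top",t(*uv)),np.array([0,0,.015]),np.array([0,0,1.])).round(3))
```

```text
barLn [0.5908 0.1408 0.2862] [2.7 2.7]
barLf [0.6199 0.1426 0.2927] [3.4 3.4]
barRn [ 0.6223 -0.197   0.2955] [1. 1.]
barRf [ 0.6511 -0.1953  0.2959] [0.7 0.7]
blueend [0.5718 0.0016 0.1144] [2.4 2.4]
redtip [ 0.5238 -0.0478  0.0776] [1.8 1.8]
blockTopFar [ 0.7791 -0.009   0.2842] [4.6 4.6]
len 0.339353572888606 yaw 0.09252891926062602 mid [ 0.62103775 -0.02724315  0.29258583]
pivot [ 0.68804701 -0.02036591  0.197     ]
barLn slope frame rel pivot mm [-12. 169. 126.]
barLf slope frame rel pivot mm [ 16. 169. 114.]
barRn slope frame rel pivot mm [  -6. -170.  133.]
barRf slope frame rel pivot mm [  17. -171.  117.]
blueend slope frame rel pivot mm [-137.   33.    3.]
redtip slope frame rel pivot mm [-201.  -12.    3.]
blockTopFar slope frame rel pivot mm [129.   3.  25.]
nl [0.513 0.092 0.015]
nr [ 0.54  -0.163  0.015]
fl [0.934 0.128 0.015]
```

```bash
cat >> h.py <<'E'
def frame(yaw):
    c,s=np.cos(np.radians(35)),np.sin(np.radians(35))
    return R.from_euler("z",yaw).as_matrix()@np.array([[c,0,-s],[0,1,0],[s,0,c]])
PIV=np.array([.688,-.0204,.19]);YAW=.0925
def go(p,extra=np.eye(3)):  # p slope frame rel pivot (m)
    Rs=frame(YAW);T=tool();tgt=PIV+Rs@np.array(p);Rt=Rs@np.diag([-1,1,-1])@extra
    d=tgt-T[:3,3];print("world tgt",tgt.round(4),"tool shift",(T[:3,:3].T@d).round(4),"turn",R.from_matrix(T[:3,:3].T@Rt).as_rotvec().round(4),"shift if turned",(Rt.T@d).round(4))
    print("now slope mm",((T[:3,3]-PIV)@Rs*1e3).round(1))
E
python3 -c "
from h import *
go([-.13,0,.13])"
```

```text
world tgt [ 0.5077 -0.0371  0.2219] tool shift [-0.5015 -0.4366  0.0047] turn [-0.1049 -0.6053 -0.3282] shift if turned [-0.2659 -0.5786  0.1913]
now slope mm [-395.9  578.6  321.3]
```

```bash
python3 -m handwheel '[[-0.0418,-0.0364,0,0,0,0,0.09],[-0.0418,-0.0364,0,0,0,0,0.09],[-0.0418,-0.0364,0,0,0,0,0.09],[-0.0418,-0.0364,0,0,0,0,0.09],[-0.0418,-0.0364,0,0,0,0,0.09],[-0.0418,-0.0364,0,0,0,0,0.09],[-0.0418,-0.0364,0,0,0,0,0.09],[-0.0418,-0.0364,0,0,0,0,0.09],[-0.0418,-0.0364,0,0,0,0,0.09],[-0.0418,-0.0364,0,0,0,0,0.09],[-0.0418,-0.0364,0,0,0,0,0.09],[-0.0418,-0.0364,0,0,0,0,0.09],[0,0,0,-0.021,-0.121,-0.0656,0.09],[0,0,0,-0.021,-0.121,-0.0656,0.09],[0,0,0,-0.021,-0.121,-0.0656,0.09],[0,0,0,-0.021,-0.121,-0.0656,0.09],[0,0,0,-0.021,-0.121,-0.0656,0.09],[0,0,0,0,0,0,0.09],[0,0,0,0,0,0,0.09]]'
python3 - <<'E'
from h import *
go([-.13,0,.13])
T=tool();np.save("T1.npy",T);im=vision.get_image("wrist");cv2.imwrite("pics/w1.png",im[:,:,::-1])
E
```

```text
time_s: 2.48
position: [0.5088, -0.0356, 0.2269]
orientation: [-0.1, 2.555, 0.046]
wrist_force: [1.1, -0.8, -0.3]
opening: 0.0901
world tgt [ 0.5077 -0.0371  0.2219] tool shift [ 0.0037 -0.0014  0.0034] turn [ 0.003  -0.0252 -0.0154] shift if turned [ 0.0038 -0.0014  0.0034]
now slope mm [-126.2    1.4  133.4]
```

View pics/w1.png

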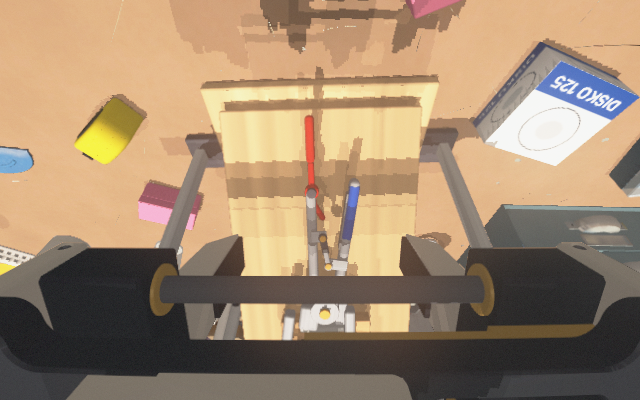

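The wrist view shows the paddle from (310,117) to about (312,185), the steel handle end at about (312,190), the blue sleeve end at (354,183) and the pivot bolt at (325,315). I'll take a second, closer view to triangulate.

```bash
python3 -m handwheel '[[0.012,0,0.022,0.003,-0.025,-0.015,0.09],[0.012,0,0.022,0,0,0,0.09],[0,0,0.01,0,0,0,0.09],[0,0,0,0,0,0,0.09]]'
python3 - <<'E'
from h import *
go([-.15,0,.07])
T=tool();np.save("T2.npy",T);im=vision.get_image("wrist");cv2.imwrite("pics/w2.png",im[:,:,::-1])
E
```

```text
time_s: 3.02
position: [0.5197, -0.0337, 0.168]
orientation: [-0.119, 2.529, 0.039]
wrist_force: [0.1, 0.2, -0.2]
opening: 0.09
world tgt [ 0.5257 -0.0355  0.1613] tool shift [-0.0009 -0.0023  0.0088] turn [ 0.002  -0.0005  0.0013] shift if turned [-0.0009 -0.0023  0.0088]
now slope mm [-150.9    2.3   78.8]
```

View pics/w2.png

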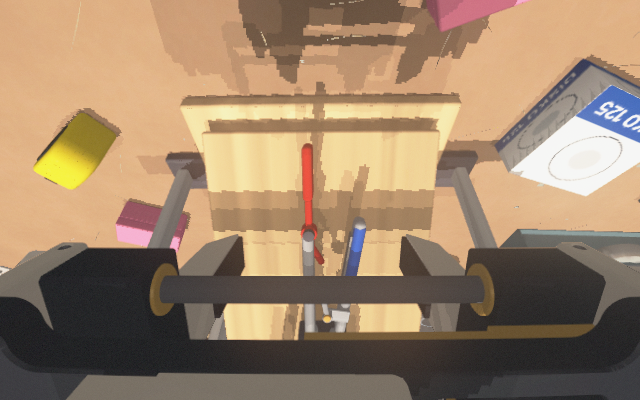

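Second view: red tip (308,146), steel handle end about (308,233), blue sleeve end about (360,221). I'll refine these with masks and triangulate across both wrist views plus the top view.

Run:
```python
from h import *
Rs=frame(YAW);T=[np.load("T1.npy"),np.load("T2.npy")];res={}
for i in(0,1):
    im=cv2.imread(f"pics/w{i+1}.png")[:,:,::-1].copy()
    for col in("red","blue"):
        k,l,st,ce=cv2.connectedComponentsWithStats(mask(im,col)[:, :])
        j=max((j for j in range(1,k) if 250<ce[j][0]<400),key=lambda j:st[j,4])
        ys,xs=np.nonzero(l==j);print(i,col,st[j])
        y0=ys.min();row=lambda y:(xs[ys==y].min(),xs[ys==y].max())
        res[i,col]=(xs[ys<=y0+2].mean(),y0-.5)
        for y in range(y0+2,ys.max(),15):
            a,b=row(y);q=[((onplane(ray("wrist",(u,y),T[i]),PIV+Rs@[0,0,.009],Rs[:,2])-PIV)@Rs*1e3).round(1)[:2] for u in(a-.5,b+.5)]
            print(y,a,b,*q)
slope=lambda p:((p-PIV)@Rs*1e3).round(1)
for col in("red","blue"):
    x,e=tri([ray("wrist",res[i,col],T[i]) for i in(0,1)]);print(col,"tip",slope(x),e)
t=lambda x,y:((x-400)/2.5+249.8,y/2.5+104.8)
x,e=tri([ray("wrist",(325,315),T[0]),ray("top",t(598,167))]);print("bolt",x,slope(x),e)
x,e=tri([ray("wrist",(312,189),T[0]),ray("wrist",(308,232),T[1])]);print("steel end",slope(x),e)
# board bottom-edge corners/ base corners
for uv in[(223,107),(420,103)]:print("board corner",slope(onplane(ray("wrist",uv,T[0]),PIV+Rs@[0,0,-.04],Rs[:,2])))
for uv in[(205,132),(440,130)]:print("board corner2",slope(onplane(ray("wrist",uv,T[1]),PIV+Rs@[0,0,-.04],Rs[:,2])))
```

```text
0 red [305 116  14  82 492]
118 306 311 [-200.1  -12.1] [-200.    -6.6]
133 306 312 [-186.8  -12.4] [-186.7   -6. ]
148 306 313 [-173.2  -12.8] [-173.1   -5.4]
163 308 312 [-159.2  -11.3] [-159.1   -6.6]
178 308 313 [-144.9  -11.7] [-144.8   -6. ]
193 317 317 [-130.1   -3.5] [-130.    -2.5]
0 blue [349 187  10  20 140]
189 351 357 [-133.5   29.3] [-133.4   36. ]
204 349 355 [-118.5   27.5] [-118.4   34.3]
1 red [301 146  16  94 742]
148 303 309 [-201.4  -12.1] [-201.4   -6.9]
163 302 311 [-190.1  -13. ] [-190.1   -5.5]
178 303 312 [-178.5  -12.5] [-178.5   -4.8]
193 303 312 [-166.6  -12.7] [-166.6   -4.9]
208 305 311 [-154.3  -11.3] [-154.3   -5.8]
223 305 311 [-141.7  -11.5] [-141.7   -5.9]
238 314 315 [-128.7   -4.4] [-128.7   -2.7]
1 blue [351 229  14  23 225]
231 355 364 [-134.8   28.8] [-134.8   36.9]
246 352 361 [-121.6   26.8] [-121.6   35. ]
red tip [-202.3   -9.5    1. ] [np.float64(0.010407194855027013), np.float64(0.010407194855026886)]
blue tip [-134.6   33.1    3.1] [np.float64(0.125942365316277), np.float64(0.12594236531628752)]
bolt [ 0.68627476 -0.01890526  0.20190669] [ 5.5  1.6 10.7] [np.float64(1.4362983999894503), np.float64(1.4362983999894237)]
steel end [-134.4   -8.2   10.2] [np.float64(0.5280424560357512), np.float64(0.5280424560357493)]
board corner [-212.9 -101.2  -40. ]
board corner [-213.8  106.4  -40. ]
board corner2 [-209.7 -102.3  -40. ]
board corner2 [-211.8  108.1  -40. ]
```

```bash
cat >> h.py <<'E'
PIV=PIV+frame(YAW)@np.array([.0045,.0015,0])
E
python3 -c "
from h import *
go([-.11,0,.05]);go([-.11,0,-.014])"
```

```text
world tgt [ 0.5733 -0.0295  0.1704] tool shift [-0.0452 -0.0009  0.0293] turn [0.0015 0.0004 0.0017] shift if turned [-0.0452 -0.0007  0.0293]
now slope mm [-155.2    0.7   79.3]
world tgt [ 0.6098 -0.0261  0.118 ] tool shift [-0.0451 -0.001   0.0933] turn [0.0015 0.0004 0.0017] shift if turned [-0.0452 -0.0007  0.0933]
now slope mm [-155.2    0.7   79.3]
```

```bash
python3 -m handwheel '[[-0.0225,0,0.015,0,0,0,0.0918],[-0.0225,-0.001,0.0145,0,0,0,0.0918],[0,0,0,0,0,0,0.0918],[0,0,0.016,0,0,0,0.0918],[0,0,0.016,0,0,0,0.0918],[0,0,0.016,0,0,0,0.0918],[0,0,0.016,0,0,0,0.0918],[0,0,0,0,0,0,0.0918]]'
python3 - <<'E'
from h import *
go([-.11,0,-.014]);print(get_obs()["wrist_force"])
T=tool();np.save("T3.npy",T);im=vision.get_image("wrist");cv2.imwrite("pics/w3.png",im[:,:,::-1])
E
```

```text
time_s: 4.08
position: [0.609, -0.0279, 0.1194]
orientation: [-0.121, 2.531, 0.043]
wrist_force: [-0.3, 0.6, 0.2]
opening: 0.0919
world tgt [ 0.6098 -0.0261  0.118 ] tool shift [0.     0.0017 0.0017] turn [ 0.0057 -0.0029  0.0012] shift if turned [0.     0.0017 0.0017]
now slope mm [-110.    -1.7  -12.3]
[-0.27305104  0.56385702  0.22087604]
```

View pics/w3.png

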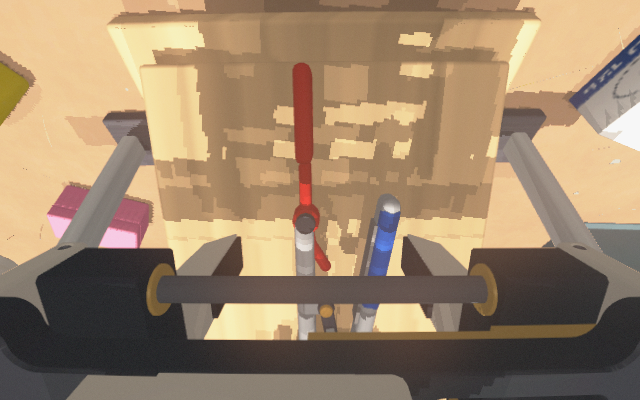

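Both handles lie between the open fingers (finger pads near columns 235 and 405, steel handle end (305,222), blue end (388,203)). Squeezing.

```bash
python3 -m handwheel '[[0,0.0017,0.001,0,0,0,0.08],[0,0,0,0,0,0,0.065],[0,0,0,0,0,0,0.055],[0,0,0,0,0,0,0.045],[0,0,0,0,0,0,0.038],[0,0,0,0,0,0,0.032],[0,0,0,0,0,0,0.03],[0,0,0,0,0,0,0.03],[0,0,0,0,0,0,0.03],[0,0,0,0,0,0,0.03]]' 30
python3 - <<'E'
from h import *
go([-.11,0,-.014]);print(get_obs()["wrist_force"])
E
```

```text
time_s: 5.38
position: [0.6102, -0.0263, 0.1198]
orientation: [-0.122, 2.53, 0.045]
wrist_force: [0.1, 4.9, 3.1]
opening: 0.0309
world tgt [ 0.6098 -0.0261  0.118 ] tool shift [0.0013 0.0002 0.0012] turn [ 0.0068 -0.0021  0.002 ] shift if turned [0.0013 0.0002 0.0012]
now slope mm [-108.7   -0.2  -12.8]
[0.13668365 4.91055101 3.07437506]
```

```bash
python3 -m handwheel '[[0,0,0,0,0,0,0.045],[0,0,0,0,0,0,0.065],[0,0,0,0,0,0,0.08],[0,0,0,0,0,0,0.08],[0,0,-0.02,0,0,0,0.08],[0,0,-0.03,0,0,0,0.08],[0,0,-0.03,0,0,0,0.08],[0.02,0,-0.01,0,0,0,0.05],[0.02,0,0,0,0,0,0.02],[0.02,0,0,0,0,0,0],[0,0,0,0,0,0,0],[0,0,0,0,0,0,0]]' 20
python3 - <<'E'
from h import *
go([-.17,.02,.08])
T=tool();np.save("T4.npy",T);im=vision.get_image("wrist")[:,:,::-1];cv2.imwrite("pics/w4.png",im)
E
```

```text
time_s: 6.88
position: [0.5109, -0.037, 0.1598]
orientation: [-0.121, 2.53, 0.043]
wrist_force: [0.6, -0.3, -0.1]
opening: 0.0346
world tgt [ 0.5053 -0.0158  0.1606] tool shift [ 0.0024  0.0217 -0.0026] turn [ 0.0054 -0.0013  0.0016] shift if turned [ 0.0024  0.0217 -0.0027]
now slope mm [-167.6   -1.7   77.3]
```

View pics/w4.png

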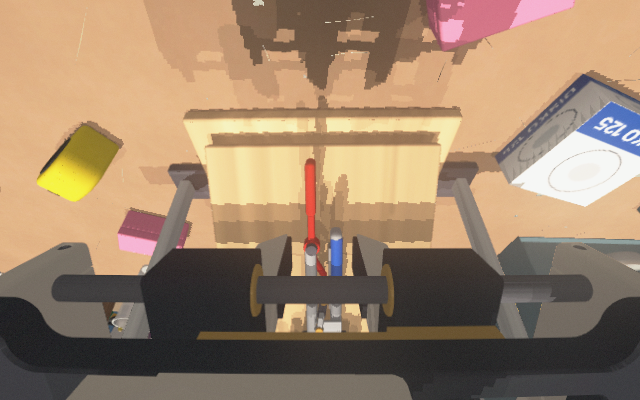

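The handles are locked by themselves: blue at (336,240) now beside steel (311,247). I'll wait out the three seconds, hovering left of the paddle with the fingers closed.

```bash
python3 -m handwheel '[[0.01,0.018,0.008,0,0,0,0],[0.01,0.018,0.009,0,0,0,0],[0,0,0.01,0,0,0,0],[0,0,0,0,0,0,0],[0,0,0,0,0,0,0],[0,0,0,0,0,0,0],[0,0,0,0,0,0,0],[0,0,0,0,0,0,0],[0,0,0,0,0,0,0],[0,0,0,0,0,0,0],[0,0,0,0,0,0,0],[0,0,0,0,0,0,0],[0,0,0,0,0,0,0],[0,0,0,0,0,0,0],[0,0,0,0,0,0,0],[0,0,0,0,0,0,0],[0,0,0,0,0,0,0],[0,0,0,0,0,0,0],[0,0,0,0,0,0,0],[0,0,0,0,0,0,0]]'
python3 - <<'E'
from h import *
go([-.188,.035,-.01])
T=tool();np.save("T5.npy",T);im=vision.get_image("wrist")[:,:,::-1];cv2.imwrite("pics/w5.png",im)
E
```

```text
time_s: 9.43
position: [0.5047, -0.0063, 0.1314]
orientation: [-0.127, 2.534, 0.062]
wrist_force: [0.1, -0.5, -0.2]
opening: 0.0003
world tgt [0.5407 0.0026 0.0766] tool shift [0.0011 0.0042 0.0661] turn [ 0.0203 -0.0058  0.0015] shift if turned [0.0015 0.0055 0.066 ]
now slope mm [-186.5   29.5   56. ]
```

View pics/w5.png

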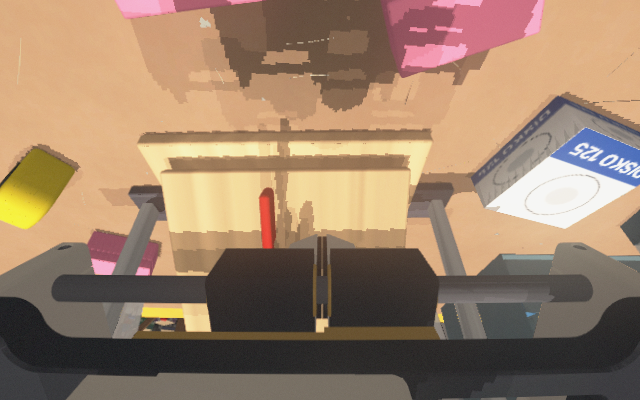

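```bash
python3 -m handwheel '[[0,0.003,0.022,0.01,-0.003,0,0],[0.001,0.002,0.022,0.01,-0.003,0,0],[0,0,0.022,0,0,0,0],[0,0,0,0,0,0,0],[0,-0.006,0,0,0,0,0],[0,-0.006,0,0,0,0,0],[0,0,0,0,0,0,0]]'
python3 -c "
from h import *
go([-.188,.035,-.01]);print(get_obs()['wrist_force'])"
```

```text
time_s: 10.35
position: [0.5448, -0.0236, 0.1019]
orientation: [-0.133, 2.552, 0.089]
wrist_force: [-0.3, -0.8, -0.7]
opening: 0.0003
world tgt [0.5407 0.0026 0.0766] tool shift [0.0155 0.0255 0.0213] turn [ 0.0417 -0.0238 -0.0018] shift if turned [0.0159 0.0264 0.0198]
now slope mm [-172.1    8.6    9.8]
[-0.26045043 -0.82610724 -0.68535647]
```

```bash
python3 -c "
from h import *
o=get_obs();print(o['joint_positions'].round(3),o['joint_vel'].round(3),o['joint_torque'].round(1))
im=vision.get_image('wrist')[:,:,::-1];cv2.imwrite('pics/w6.png',im)
o=get_obs();go([-.188,.035,-.01])"
```

```text
[-0.348  0.354  2.142  1.174  0.301 -3.105] [ 0.011  0.002  0.004  0.007 -0.001  0.001] [ -0.2 -34.8 -15.7   0.7   0.   -0. ]
world tgt [0.5407 0.0026 0.0766] tool shift [0.0154 0.0252 0.0212] turn [ 0.0421 -0.024  -0.0017] shift if turned [0.0158 0.0261 0.0198]
now slope mm [-172.2    8.9    9.8]
```

View pics/w6.png

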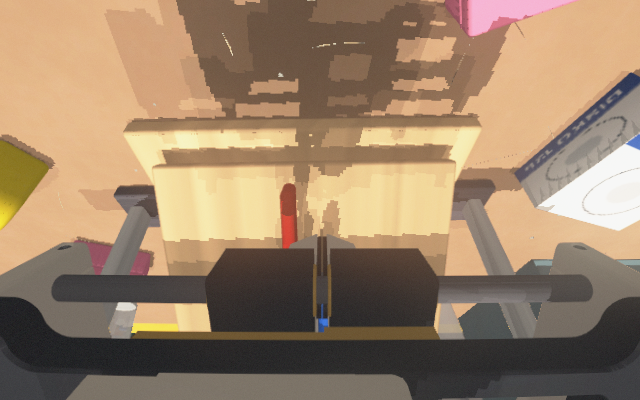

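The wrist is close to its singularity: joint 5 is at 0.30 and joint 6 at −3.105, near its limit. That's why the pose drifted, with nothing touched. Picture: paddle at (289,215), fingertips at (322,250), to its left side. I'll back out and use a more upright tool for the lever, since the bar isn't above the paddle.

```bash
python3 -m handwheel '[[0.01,0.005,-0.02,0,0.02,0,0],[0.01,0.01,-0.02,0,0.05,0,0],[0,0.01,-0.015,0,0.08,0,0],[0,0,0,0,0.1,0,0],[0,0,0,0,0.1,0,0],[0,0,0,0,0,0,0],[0,0,0,0,0,0,0]]'
python3 -c "
from h import *
print(get_obs()['joint_positions'].round(3))
go([-.188,.035,.04],R.from_euler('y',.34).as_matrix())"
```

```text
time_s: 11.28
position: [0.4987, -0.0042, 0.1345]
orientation: [-0.165, 2.882, 0.083]
wrist_force: [-0.1, -0.4, 0.3]
opening: 0.0007
[-0.246  0.281  1.942  0.201  0.702 -2.071]
world tgt [ 5.121e-01 -1.000e-04  1.175e-01] tool shift [-0.009   0.0018  0.02  ] turn [ 0.0478 -0.0149  0.0156] shift if turned [-0.0087  0.0029  0.02  ]
now slope mm [-189.5   32.1   61.8]
```

Unwound well (joint 5 at 0.70). Correcting the pose and going down left of the paddle.

```bash
python3 -m handwheel '[[-0.004,0.001,0.01,0.024,-0.007,0.008,0],[-0.004,0.001,0.01,0.024,-0.007,0.008,0],[0,0,0,0,0,0,0]]'
python3 -c "
from h import *
print(get_obs()['joint_positions'].round(3))
go([-.188,.03,-.008],R.from_euler('y',.34).as_matrix())"
```

```text
time_s: 11.65
position: [0.5107, -0.0001, 0.1169]
orientation: [-0.133, 2.871, 0.018]
wrist_force: [0.3, -0.5, 0.8]
opening: 0.0006
[-0.199  0.32   1.95   0.132  0.619 -1.959]
world tgt [ 0.54   -0.0025  0.0782] tool shift [-0.0177 -0.0051  0.045 ] turn [ 0.0001 -0.0028 -0.    ] shift if turned [-0.0176 -0.0051  0.045 ]
now slope mm [-189.5   35.1   40.3]
```

```bash
python3 -m handwheel '[[-0.006,0,0.015,0,0,0,0],[-0.006,0,0.015,0,0,0,0],[-0.006,-0.002,0.015,0,0,0,0],[0,-0.003,0,0,0,0,0],[0,0,0,0,0,0,0]]'
python3 - <<'E'
from h import *
print(get_obs()['wrist_force'])
go([-.188,.03,-.008],R.from_euler('y',.34).as_matrix())
S=vision.get_image("side")[:,:,::-1];T=vision.get_image("top")[:,:,::-1];W=vision.get_image("wrist")[:,:,::-1]
c=np.zeros((600,800,3),np.uint8);c[:300,:400]=cv2.resize(S[190:280,270:390],(400,300),interpolation=3);c[:300,400:]=cv2.resize(T[165:255,270:390],(400,300),interpolation=3);c[300:,:400]=cv2.resize(W[80:380,120:520],(400,300));cv2.imwrite("pics/c7.png",c)
E
```

```text
time_s: 12.28
position: [0.5416, -0.0032, 0.079]
orientation: [-0.132, 2.87, 0.016]
wrist_force: [-0.1, -1.4, 0.4]
opening: 0.0002
[-0.08288019 -1.35547157  0.35379773]
world tgt [ 0.54   -0.0025  0.0782] tool shift [0.0017 0.0009 0.0004] turn [-0.0011 -0.0017 -0.0007] shift if turned [0.0017 0.0009 0.0004]
now slope mm [-186.3   29.1   -8.2]
```

View pics/c7.png

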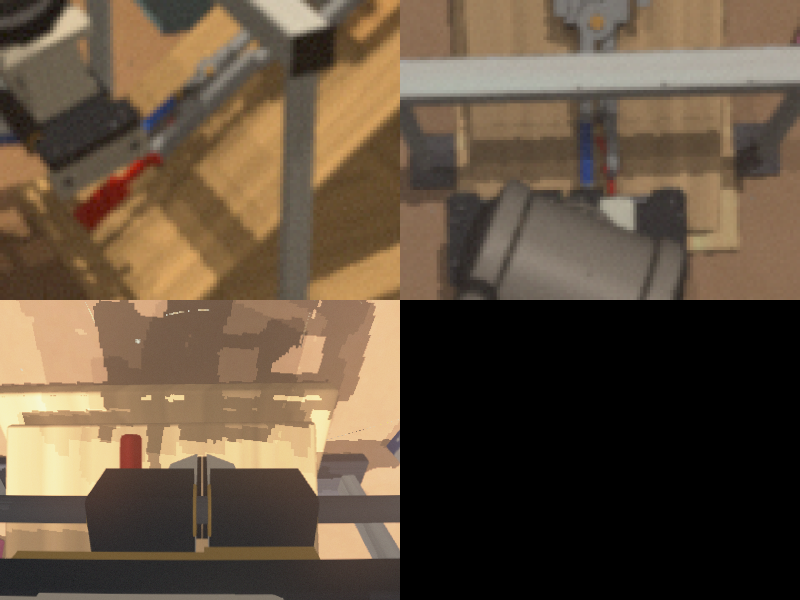

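The composite shows the handles still closed (blue and steel parallel, top view (587,150)/(612,160)) and the red paddle untouched, right of the fingertips. Pushing right step by step.

```bash
python3 -m handwheel '[[0,-0.006,0,0,0,0,0],[0,-0.006,0,0,0,0,0],[0,-0.006,0,0,0,0,0],[0,-0.006,0,0,0,0,0],[0,0,0,0,0,0,0]]'
python3 -c "
from h import *
print(get_obs()['wrist_force']@frame(YAW))
go([-.188,-.01,-.008],R.from_euler('y',.34).as_matrix())"
```

```text
time_s: 13.05
position: [0.5437, -0.0266, 0.0792]
orientation: [-0.131, 2.87, 0.018]
wrist_force: [-0.0, 5.0, 0.9]
opening: 0.0007
[0.85832478 4.95125975 0.43916533]
world tgt [ 0.5437 -0.0423  0.0782] tool shift [ 0.0017 -0.0157  0.0006] turn [-0.0001 -0.0017 -0.001 ] shift if turned [ 0.0017 -0.0157  0.0006]
now slope mm [-186.2    5.7   -8. ]
```

```bash
python3 -m handwheel '[[0,-0.005,0,0,0,0,0],[0,-0.005,0,0,0,0,0],[0,-0.004,0,0,0,0,0],[0,0,0,0,0,0,0]]'
python3 - <<'E'
from h import *
print(get_obs()['wrist_force']@frame(YAW))
go([-.188,-.01,-.008],R.from_euler('y',.34).as_matrix())
T=vision.get_image("top")
k,l,st,ce=cv2.connectedComponentsWithStats(mask(T,"blue"));print([ (ce[i].round(1),st[i,4]) for i in range(1,k) if 300<ce[i][0]<350 and 180<ce[i][1]<230])
T0=cv2.imread("pics/top0.png")[:,:,::-1]
h=lambda I:[np.round(np.average(np.arange(305,345),weights=np.clip(I[y,305:345,2].astype(float)-I[y,305:345,0]-5,0,None)+1e-6),1) for y in(201,203,205,207,209)]
print(h(T0),h(T))
E
```

```text
time_s: 13.55
position: [0.5449, -0.0408, 0.0792]
orientation: [-0.131, 2.87, 0.017]
wrist_force: [-0.8, 4.1, 0.4]
opening: 0.0004
[-0.13927709  4.12702295  0.60452858]
world tgt [ 0.5437 -0.0423  0.0782] tool shift [ 0.0016 -0.0015  0.0006] turn [-0.0007 -0.0017 -0.0009] shift if turned [ 0.0016 -0.0015  0.0006]
now slope mm [-186.3   -8.5   -8. ]
[(array([318.5, 214.8]), np.int32(13))]
[np.float64(319.9), np.float64(319.9), np.float64(319.6), np.float64(319.2), np.float64(319.1)] [np.float64(319.8), np.float64(319.9), np.float64(319.6), np.float64(319.1), np.float64(319.1)]
```

The blue sleeve is back at its fully-open columns (about 319.5, against about 326 when locked), so it has tripped. Backing off left and up.

```bash
python3 -m handwheel '[[0,0.01,0,0,0,0,0],[0,0.015,0,0,0,0,0],[0,0.015,0,0,0,0,0],[0.005,0,-0.02,0,0,0,0],[0.01,0,-0.04,0,0,0,0],[0.02,0,-0.05,0,0,0,0],[0,0,-0.05,0,0,0,0],[0,0.03,-0.05,0,0,0,0],[0,0.05,-0.02,0,0,0,0],[0,0.05,0,0,0,0,0],[0,0.05,0,0,0,0,0],[0,0,0,0,0,0,0],[0,0,0,0,0,0,0]]'
python3 - <<'E'
from h import *
S=vision.get_image("side")[:,:,::-1];T=vision.get_image("top")[:,:,::-1];cv2.imwrite("pics/top8.png",T)
T0=cv2.imread("pics/top0.png")
for n,I in(("then",T0),("now",T)):
    ys,xs=np.nonzero(mask(I[:,:,::-1].copy(),"red")[200:250,320:345]);print(n,"red",len(xs),xs.mean()+320,ys.mean()+200)
c=np.zeros((450,800,3),np.uint8);c[:,:400]=cv2.resize(S[130:310,265:425],(400,450),interpolation=3);c[:362,400:]=cv2.resize(T[105:250,250:410],(400,362),interpolation=3);cv2.imwrite("pics/c8.png",c)
d=cv2.absdiff(T,T0).max(2);ys,xs=np.nonzero(d[108:250,190:440]>40);print("changed px",len(xs),(xs.min()+190,xs.max()+190,ys.min()+108,ys.max()+108) if len(xs) else "")
E
```

```text
time_s: 15.22
position: [0.4304, 0.1697, 0.2914]
orientation: [-0.133, 2.869, 0.016]
wrist_force: [-0.2, -0.8, 0.2]
opening: 0.0003
then red 42 333.1666666666667 230.1904761904762
now red 43 333.09302325581393 230.11627906976744
changed px 73 (np.int64(222), np.int64(336), np.int64(125), np.int64(249))
```

View pics/c8.png

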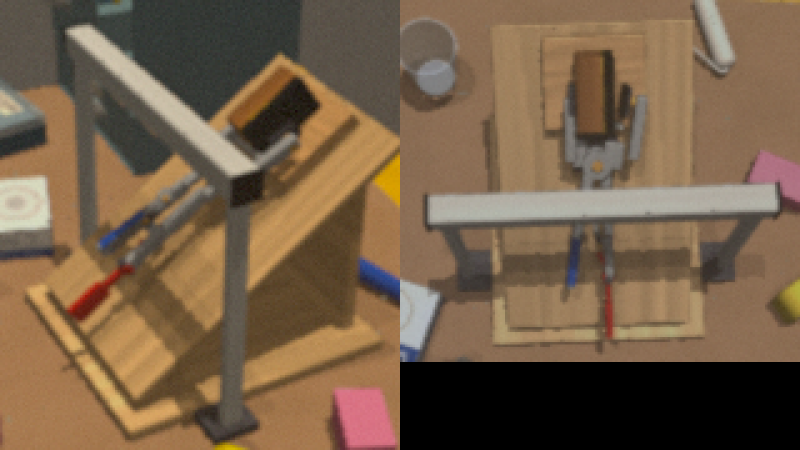

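The handles are open, the lever is back at rest, and the block lies between the jaws, about 1–2 mm toward the left jaw because it was pressed. The bystanders haven't moved. Handing in.

```bash
python3 -c "
from station import robot
print(robot.hand_in())"
```

```text
the job is handed in; nothing more can be done
None
```

The clamp was squeezed shut with 30 N and released. It stayed locked untouched for about 7 s. I then pushed the red lever outward with closed fingertips at about 5 N, and the handles sprang open. The job was handed in at about 15 s of the 54 s allowed, with the arm clear of everything.

- **Last checks:** The blue handle was back at its open position before I backed off. The lever then returned to within 0.1 px of its rest position. The block lies between the jaws, about 1–2 mm further toward the left jaw because it was pressed. The things around the stand had not moved in the last pictures.
- **What went wrong:** My first approach to the lever ran the wrist close to its joint limits. The tool drifted about 20 mm off its commanded position, with no sign of contact in the forces or the picture. I backed out and approached with the tool more upright instead.
- **What disagreed:** My position estimates for the pivot differed by about 5 mm between views, so I averaged them. The board measured about 208 mm wide against the stated 220 mm, and I did not resolve that.

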